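# Prime the drip-watering pump and hold the flush dial on its third click

## Task

Get the drip-watering lines flushing: push the orange primer plunger fully down to its stop for a moment and let it spring all the way back up, then swing the valve dial clockwise by its red peg, past the first two clicks to the third one (the broad orange mark), and keep holding it there against its return spring. Finish while still holding the dial steady on the third mark: do not let go. Leave the trowel, tyre levers, seed trays, saucer and flowerpot where they are.

Things in the scene. Friction and masses are not known exactly. Their poses are not given: they have to be found in the camera images.
- valve_box: Green box, 170 x 170 x 50 mm high, fixed, left or right of the primer; dial in the middle of its top, two pipe stubs on its +x side. Origin: centre of its underside. Five flat marks on its top, 64 to 81 mm from the axis: rest at 225 degrees from the box's +x, clicks 1, 2, 3, 4 at 202, 179, 156, 133 degrees (clockwise from above). Click 3 is broad and orange, the others thin and white.
- dial_angle (a joint): Dial angle, rad, growing clockwise seen from above: 0 = rest; clicks at 0.4, 0.8, 1.2 (third, orange mark) and 1.6 (too far); stop at 1.66. Lever direction in the box frame: 225 degrees minus this. Return spring 0.085 N m at rest, 0.205 at the third click (about 4 N at the peg); each click adds or takes up to 0.05 N m: felt, but it does not hold. Let go, it snaps back to 0.
- dial_lever: The turning part: black disc 84 mm across, top 61 mm above the tray; white radial lever 12 mm wide, top at 66 mm, its end 60 mm from the axis; on it an upright round red peg 14 mm thick, 50 mm from the axis, up to 109 mm above the tray, to be pinched from above or pushed from the side. Origin on the axis, 50 mm above the tray; axes parallel to the box's when at rest, turning with the dial.
- peg_top (a point): Centre of the top face of the red peg, 109 mm above the tray; moves with the dial on a 50 mm circle.
- dial_axis (a point): Point on the dial's upright axis, at the height of the lever's top (66 mm above the tray).
- primer: Grey round primer pump, 72 mm across on a 100 x 100 mm foot, body 60 mm high, screwed to the tray, with a short black pipe stub to its own +x. Origin: centre of its underside, z up; the plunger is on its axis.
- plunger (a joint): How far the plunger is pushed in, m: 0 = up, 0.015 = at its hard stop. The spring takes about 3.5 N to start and 9.5 N at the stop; the plunger comes back up by itself.
- plunger_top (a point): Centre of the top of the orange plunger head (a disc 44 mm across, 12 mm thick), 92 mm above the tray when up; it is pressed straight down.
- trowel: Bystander: steel trowel with wooden handle, about 315 mm long, 26 mm high, lying to the robot's right. Origin near the middle of its underside, its x towards the blade.
- tyre_lever_a: Bystander: blue plastic tyre lever, 120 x 15 x 13 mm, lying near the front lip. Origin: middle of its underside, x along it.
- tyre_lever_b: Bystander: the second blue tyre lever, the same.
- seed_tray_low: Bystander: lower black seed tray, 360 x 240 x 50 mm, to the robot's left. Origin: centre of its underside.
- seed_tray_top: Bystander: divided black seed tray, 340 x 220 x 70 mm, nested in the lower one, its rim 74 mm above the tray. Origin: centre of its underside.
- saucer: Bystander: empty blue ceramic saucer, 150 mm across, 20 mm high, near the front lip. Origin: centre of its underside.
- flowerpot: Bystander: terracotta flowerpot, 100 mm across, 90 mm high, to the robot's right. Origin: centre of its underside.

How it is judged:
By the outcome, as a careful person would: the job done as asked, in the order asked, and still so for the second after the job is handed in, while the arm keeps its last pose, push and grip.
It also fails if it takes over 48 s, if anything falls off the work surface, if the arm or the gripper's body presses on something with over 40 N, if the wrist force passes 120 N, or if a joint passes its speed limit or range.

## Robot

A 6-joint arm with a two-finger parallel gripper is mounted at the origin on the work surface. World frame = base frame: x ahead of the robot, y to its left, z up, the work surface at z = 0. Lengths are in m, angles in degrees, forces in N, time in s.
With the tool pointing down it reaches from about 0.4 to 0.825 m from the base axis. Payload 7 kg.
Tool frame: the origin (TCP) lies between the finger pads; the fingertips stand 14 mm ahead of it and the grasp point (between the pads) lies 5 mm behind it (r.tips_ahead is the distance from the TCP to the fingertips, in m); z points along the fingers, y is the direction in which the jaws open and shut (so a half turn about z gives the same grasp; the last joint's range is limited). The gripper opens to 88 mm and grips with 3 to 60 N. Pads are 19 mm wide; open, the fingers measure 130 mm over their backs; the gripper's body (78 mm by 193 mm) begins 47 mm behind the grasp point.
Start: joints at [-52.133, 20.546, 0.682, 0, -70.136, -16.507], TCP at [0.246, -0.629, 0.202] pointing down, gripper open.
Joint ranges: [-176.03, 176.03], [-82.01, 121.73], [-58.28, 71.71], [-173.87, 95.51], [-174.79, -0.11], [-173.66, 173.66]. Speed limits (degrees/s): [136.94, 136.94, 172.46, 180, 180, 180].

## Interface

Orientations are given as [roll, pitch, yaw] about the fixed x, y, z axes, in that order (R = Rz(yaw) Ry(pitch) Rx(roll)).
In Python, from plant import r gives the robot as it stands.
- The arm moves only by the tool apply_moves, never from a script. Its arguments are lists of equal length, an entry for each row: "slide": the shift along the tool's x, y, z as a fraction of full scale, a list of three; "turn": the turn, a rotation vector about the tool's x, y, z as a fraction of full scale, a list of three; "jaw": the closure, from 0 (fully open) to 1 (shut). In form: {"slide": [[dx, dy, dz], ...], "turn": [[wx, wy, wz], ...], "jaw": [jaw, ...]}. A call has 1 to 8 rows; each row shifts and turns the commanded pose from where the row before left it, along the tool's axes as they then stand; what a row does not reach is not made up. Full scale, the value 1, is 0.1 m for a shift and 1.5 rad for a turn. A row lasts 1/10 s, in which the tool goes at most 50 mm and 8.59 degrees, less where a joint would pass 70% of its speed; a pose out of reach is approached as far as the arm can. A call with a number of a shift or a turn outside -1 to 1 is refused whole. A call with a gripper value outside its range is refused whole. The fingers move at their own pace and stop on an object; "newtons" is the grip in N (left out, the last holds). Time passes only in rows, so rows that do not move let the fingers close. It gives the time, the measured TCP pose, the force and the opening at its end, in the units of the state.
- r.get_state(): the state, without advancing time (a new reading comes with each control period).
- r.capture(name): name is "scene" or "top" or "wrist"; returns a dict with "pixels" (480x640x3 uint8, blue, green, red), "depth" (480x640 float32, m along the optical axis (not along the pixel's ray), 0 where there is no reading), "fx", "fy", "cx", "cy" (pixels), "dist_coeffs" ([k1, k2, p1, p2, k3] as OpenCV has them; the pictures are not rectified), "rvec" (rotation vector, rad) and "tvec" (3), from world to camera coordinates, as OpenCV has them. Camera axes: x right, y down, z forward; pixel columns grow to the right and rows downward; lengths in m; the calibration is good to about 2 mm. A picture is of the moment at which its call begins.
- r.close_job(): hands the job in, once; it reports no verdict.
The state is a dict: "time_s": time; "joints": joint angles; "qd": joint speeds; "joint_torque": joint torques, N m; "tcp_pos": TCP position; "eef_rot": TCP orientation; "contact_force": force on the tool from outside, world axes, zero at the start; "moment": the same for the moment, N m; "gripper_width": finger opening in m.
Only numpy, scipy, OpenCV 4.12 (cv2) and the standard library are available. Lean on these libraries where they do the work, as an engineer would, in place of code of your own. Each camera call takes 0.05 s, during which the arm holds its last target.

## Working session

There is one attempt and no reset: what is moved stays moved. The work goes in short steps, Python scripts to look and compute and a tool call to move; the robot and the scene stay as the last step left them, time stands still between calls to the robot, and variables do not carry over. Pictures are saved under pics/ and viewed, and the job is handed in when it is done.

Besides the shell and the picture viewer there is one more tool, called after "Call:" by a JSON object that holds its "api" and its "payload". apply_moves: Moves the arm, as the interface text tells. Shift numbers are shares of 0.1 m and turn numbers shares of 1.5 rad, none past 1 either way. Its arguments: {"type":"object","properties":{"slide":{"type":"array"},"turn":{"type":"array"},"jaw":{"type":"array"},"newtons":{"type":"number"}},"required":["slide","turn","jaw"]}

```bash
ls; mkdir -p pics
python3 - <<'E'
from plant import r
import cv2
s=r.get_state()
for k,v in s.items(): print(k,v)
print(r.tips_ahead)
for n in ("scene","top"):
    c=r.capture(n); cv2.imwrite(f"pics/{n}0.png",c["pixels"])
    print(n,c["fx"],c["cx"],c["cy"],c["dist_coeffs"],c["rvec"],c["tvec"])
E
```

```text
pics
time_s 0.0
joints [-5.21328561e+01  2.05915499e+01  6.33889705e-01 -2.00032953e-02
 -7.01360229e+01 -1.65092673e+01]
qd [-0.01475543 -0.16634929  0.02729913 -0.00849831  0.00874434  0.00666776]
joint_torque [-6.37036428e-04 -5.82716954e+01  2.93052721e+01  6.99712291e+00
  6.82882121e-03 -1.67053158e-04]
tcp_pos [ 0.24563273 -0.62815022  0.20082268]
eef_rot [ 1.79904835e+02 -8.59538632e-03 -1.58648929e+02]
contact_force [-0.35533177  0.55845097 -0.59860845]
moment [0.0017076  0.01381078 0.01380509]
gripper_width 0.08738257155308202
0.014
scene 501.1036721488637 318.5310610251271 240.28874175314408 [-0.08215333  0.          0.          0.          0.        ] [ 2.25620171  0.65884023 -0.28312712] [-0.54137789 -0.17796662  1.78548248]
top 607.4236277977328 312.35969143078563 243.67416692205114 [-0.09776941  0.          0.          0.          0.        ] [ 2.13185511 -2.12216667  0.17103334] [0.00812346 0.65010795 1.71481265]
```

View pics/scene0.png

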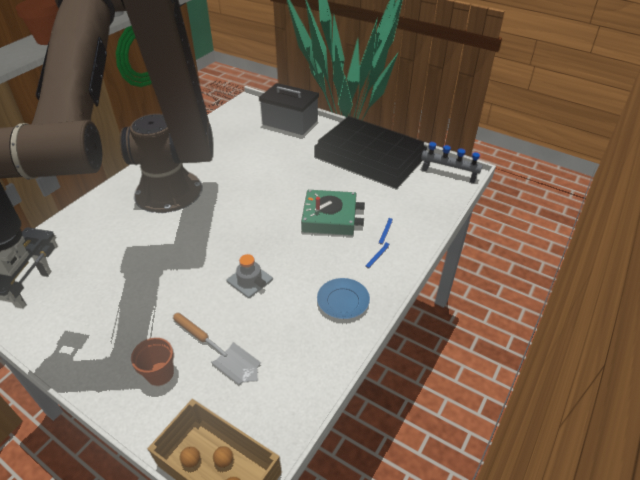

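View pics/top0.png

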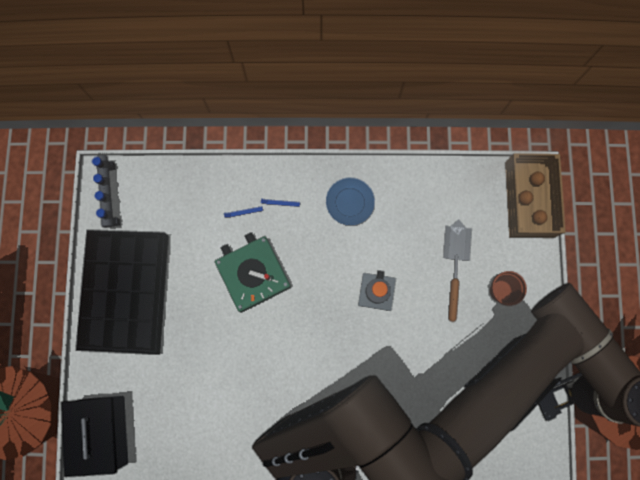

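The top view shows the green valve box near (253,273), with its dial at (252,273) and peg at (266,277). The orange plunger is near (380,289), and the tyre levers, saucer and trowel are clear of both. Next I'll measure them.

```bash
cat > h.py <<'E'
import numpy as np, cv2
from plant import r
def K(c): return np.array([[c["fx"],0,c["cx"]],[0,c["fy"],c["cy"]],[0,0,1]])
def ray(c,uv,z):
    uv=np.asarray(uv,float).reshape(-1,1,2)
    p=cv2.undistortPoints(uv,K(c),np.array(c["dist_coeffs"]))[:,0]
    R,_=cv2.Rodrigues(np.array(c["rvec"])); t=np.array(c["tvec"]).ravel()
    o=-R.T@t; d=np.c_[p,np.ones(len(p))]@R
    return o+d*((z-o[2])/d[:,2])[:,None]
def proj(c,P):
    return cv2.projectPoints(np.asarray(P,float).reshape(-1,1,3),np.array(c["rvec"]),np.array(c["tvec"]),K(c),np.array(c["dist_coeffs"]))[0][:,0]
def blobs(c,lo,hi,amin=5,roi=None):
    h=cv2.cvtColor(c["pixels"],cv2.COLOR_BGR2HSV)
    m=cv2.inRange(h,np.array(lo),np.array(hi))
    if roi: 
        k=np.zeros_like(m); k[roi[1]:roi[3],roi[0]:roi[2]]=1; m=m*k
    n,l,s,ce=cv2.connectedComponentsWithStats(m)
    return [(s[i,4],ce[i],s[i,:4]) for i in range(1,n) if s[i,4]>=amin],m
E
python3 - <<'E'
from h import *
c=r.capture("top"); im=c["pixels"]
cv2.imwrite("pics/crop1.png",cv2.resize(im[220:325,200:410],None,fx=3.8,fy=3.8,interpolation=cv2.INTER_CUBIC))
b,m=blobs(c,(5,150,120),(14,255,255),5,(200,220,410,325))
for a,ce,s in b: print("orange",a,ce,s,ray(c,ce,.092)[0],ray(c,ce,.05)[0])
b,m=blobs(c,(60,60,40),(95,255,255),50,(200,220,300,325))
for a,ce,s in b: print("green",a,ce,s)
ct=max(cv2.findContours(m,cv2.RETR_EXTERNAL,cv2.CHAIN_APPROX_NONE)[0],key=cv2.contourArea)
rc=cv2.minAreaRect(ct);bp=cv2.boxPoints(rc);print(rc);P=ray(c,bp,.05);print(P,P.mean(0))
for i in range(4):
  d=P[(i+1)%4]-P[i];print(np.linalg.norm(d),np.degrees(np.arctan2(d[1],d[0])))
for h0 in ((0,150,90),(170,150,90)):
  b,m=blobs(c,h0,(4 if h0[0]==0 else 180,255,255),3,(200,220,300,325))
  for a,ce,s in b: print("red",a,ce,s,ray(c,ce,.109)[0],ray(c,ce,.09)[0])
E
```

```text
orange 158 [379.43670886 288.76582278] [373 282  14  14] [ 0.5154567  -0.17919767  0.092     ] [ 0.51956426 -0.18338952  0.05      ]
orange 13 [252.07692308 297.46153846] [251 295   3   6] [0.48930035 0.17980083 0.092     ] [0.49276491 0.18443415 0.05      ]
green 2400 [251.72375    272.97583333] [215 237  75  74]
((251.59999084472656, 273.20001220703125), (57.24333572387695, 57.24333572387695), 63.43495178222656)
[[0.60038952 0.30081826 0.05      ]
 [0.67700816 0.1521374  0.05      ]
 [0.52658205 0.07516017 0.05      ]
 [0.45174167 0.22196658 0.05      ]] [0.56393035 0.1875206  0.05      ]
0.1672615131529294 -62.73691522008715
0.16897783181791787 -152.8999102744004
0.1647822925518146 117.01201484645702
0.16826696228458338 27.94414365157894
red 10 [266.  275.5] [265 274   3   4] [0.54978928 0.14005423 0.109     ] [0.55205178 0.14172486 0.09      ]
```

View pics/crop1.png

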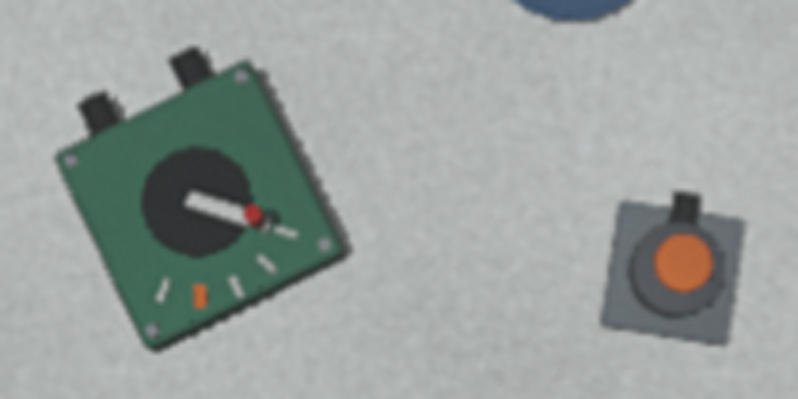

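The box yaw is about 27.5°, its centre (0.564, 0.188), and the marks and peg agree with that. I'll cross-check the plunger and peg from the scene camera and close and turn the gripper while the arm is still clear.

Run:
```python
from h import *
c=r.capture("scene"); im=c["pixels"]
b,m=blobs(c,(5,140,120),(16,255,255),5,(225,180,370,300))
for a,ce,s in b: print("orange",a,ce,s,ray(c,ce,.089)[0],ray(c,ce,.05)[0])
for lo,hi in (((0,140,80),(4,255,255)),((172,140,80),(180,255,255))):
  b,m=blobs(c,lo,hi,3,(290,180,370,240))
  for a,ce,s in b: print("red",a,ce,s,ray(c,ce,.09)[0])
print(proj(c,[[.5155,-.179,.092],[.5495,.140,.109],[.4918,.1834,.05],[.564,.188,.066]]))
cv2.imwrite("pics/crop2.png",cv2.resize(im[180:300,220:380],None,fx=5,fy=5,interpolation=cv2.INTER_CUBIC))
```

```text
orange 7 [310.28571429 198.57142857] [309 198   4   2] [0.51859323 0.14478236 0.089     ] [0.49168389 0.18493541 0.05      ]
orange 115 [246.45217391 259.56521739] [240 255  14  10] [ 0.5163433  -0.18052729  0.089     ] [ 0.48934747 -0.15287876  0.05      ]
red 7 [317.42857143 198.14285714] [316 197   4   3] [0.53744846 0.15792189 0.09      ]
[[246.4483192  258.38183382]
 [317.56302645 197.74598897]
 [310.06234804 198.82754586]
 [329.27039477 201.74765453]]
```

View pics/crop2.png

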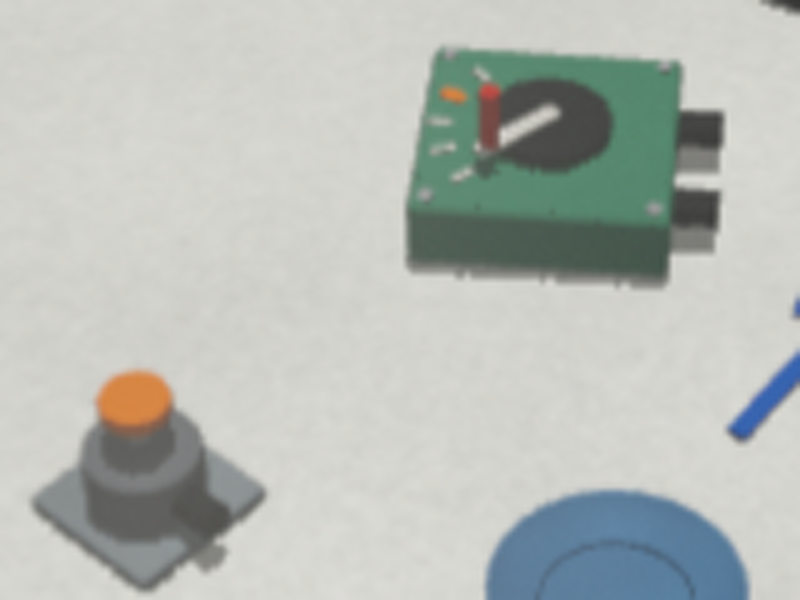

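Call:
{"api": "apply_moves", "payload": {"slide": [[0,0,0],[0,0,0],[0,0,0],[0,0,0],[0,0,0],[0,0,0]], "turn": [[0,0,-0.099],[0,0,-0.099],[0,0,-0.099],[0,0,-0.099],[0,0,-0.099],[0,0,-0.099]], "jaw": [1,1,1,1,1,1], "newtons": 20}}

```text
time_s: 0.8
tcp_pos: [0.2458, -0.6285, 0.2015]
eef_rot: [180.0, 0.0, -107.2]
contact_force: [-0.6, 1.1, -0.0]
gripper_width: 0.0452
```

The scene view agrees with the top one to within a pixel: peg top at (317,198), plunger at (246,259). Next, move above the plunger.

Call:
{"api": "apply_moves", "payload": {"slide": [[-0.32,-0.076,0],[-0.32,-0.076,0],[-0.32,-0.076,0],[-0.32,-0.076,0],[-0.32,-0.076,0],[-0.32,-0.076,0],[-0.32,-0.076,0],[-0.32,-0.076,0]], "turn": [[0,0,0],[0,0,0],[0,0,0],[0,0,0],[0,0,0],[0,0,0],[0,0,0],[0,0,0]], "jaw": [1,1,1,1,1,1,1,1]}}

```text
time_s: 1.6
tcp_pos: [0.3816, -0.4017, 0.2017]
eef_rot: [-180.0, 0.0, -107.6]
contact_force: [0.3, 0.0, 0.4]
gripper_width: 0.0005
```

Call:
{"api": "apply_moves", "payload": {"slide": [[-0.32,-0.076,0.08],[-0.32,-0.076,0.08],[-0.32,-0.076,0.08],[-0.32,-0.076,0.08],[-0.32,-0.076,0.08],[-0.32,-0.076,0.08],[-0.32,-0.076,0.08],[-0.3,-0.076,0.08]], "turn": [[0,0,0],[0,0,0],[0,0,0],[0,0,0],[0,0,0],[0,0,0],[0,0,0],[0,0,0]], "jaw": [1,1,1,1,1,1,1,1]}}

```text
time_s: 2.4
tcp_pos: [0.5164, -0.1778, 0.1375]
eef_rot: [-180.0, 0.0, -107.6]
contact_force: [0.3, -0.4, -0.4]
gripper_width: 0.0
```

Call:
{"api": "apply_moves", "payload": {"slide": [[0,0,0],[0,0,0]], "turn": [[0,0,0],[0,0,0]], "jaw": [1,1]}}

```text
time_s: 2.6
tcp_pos: [0.5159, -0.1786, 0.1374]
eef_rot: [180.0, -0.0, -107.5]
contact_force: [-0.5, -1.4, 0.2]
gripper_width: 0.0004
```

Run:
```python
from h import *
for n in ("wrist","scene"):
  c=r.capture(n); cv2.imwrite(f"pics/{n}3.png",c["pixels"])
s=r.get_state(); print(s["tcp_pos"],s["eef_rot"],s["contact_force"],s["gripper_width"],s["joints"])
```

```text
[ 0.51557226 -0.17961386  0.13789735] [ 1.79996842e+02 -6.14700746e-03 -1.07599778e+02] [ 1.0032139  -0.27759855 -0.36186389] 0.0006810916131896221 [ 1.36377437e+00  1.14391830e+01 -2.08610526e+01  5.66323531e-03
 -5.77047486e+01 -1.89665787e+01]
```

View pics/wrist3.png

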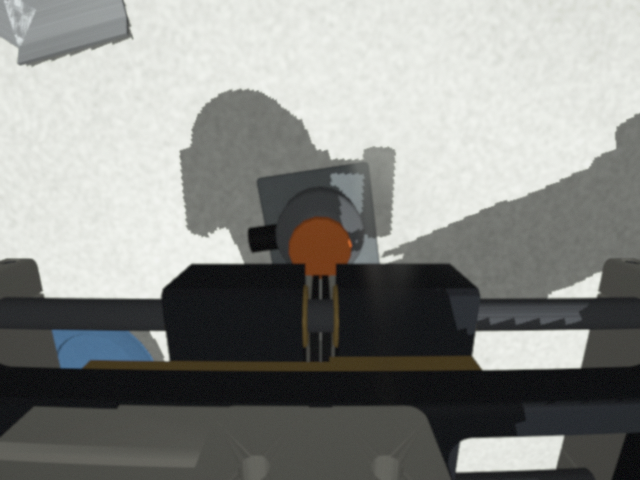

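View pics/scene3.png

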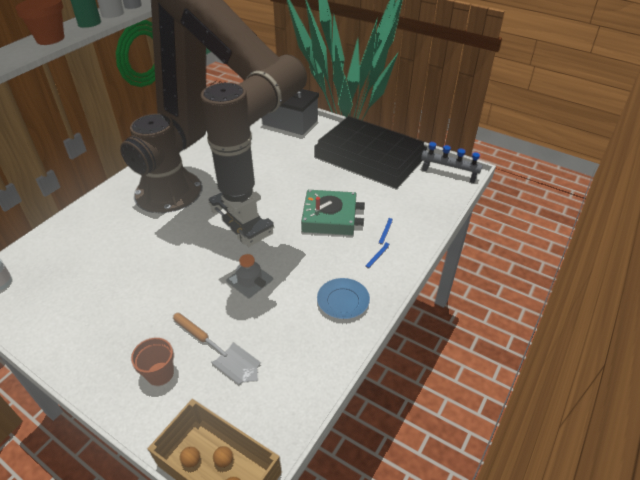

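The wrist view shows the closed fingers centred on the plunger (320,245). Press down: touch expected at TCP z ≈ 0.106, stop at ≈ 0.091.

Call:
{"api": "apply_moves", "payload": {"slide": [[0,0,0.1],[0,0,0.1],[0,0,0.1],[0,0,0.08],[0,0,0.03],[0,0,0]], "turn": [[0,0,0],[0,0,0],[0,0,0],[0,0,0],[0,0,0],[0,0,0]], "jaw": [1,1,1,1,1,1]}}

```text
time_s: 3.3
tcp_pos: [0.5155, -0.1793, 0.0961]
eef_rot: [179.9, -0.0, -107.6]
contact_force: [-0.8, 0.3, -0.1]
gripper_width: 0.0005
```

Call:
{"api": "apply_moves", "payload": {"slide": [[0,0,0.03],[0,0,0.02],[0,0,0]], "turn": [[0,0,0],[0,0,0],[0,0,0]], "jaw": [1,1,1]}}

```text
time_s: 3.6
tcp_pos: [0.5158, -0.1792, 0.0917]
eef_rot: [180.0, 0.0, -107.6]
contact_force: [-0.3, -0.4, -0.3]
gripper_width: 0.0003
```

There's no force where I expected 5–9 N, so I'll look before going lower.

Run:
```python
from h import *
for n in ("wrist","scene"):
  c=r.capture(n); im=c["pixels"]
  if n=="scene": im=cv2.resize(im[200:300,190:310],None,fx=6,fy=6,interpolation=cv2.INTER_CUBIC)
  cv2.imwrite(f"pics/{n}4.png",im)
s=r.get_state(); print(s["tcp_pos"],s["contact_force"],s["moment"],s["joint_torque"])
print(proj(c,[[.5155,-.179,.092],[.5155,-.179,.077]]))
```

```text
[ 0.51598712 -0.17920189  0.09194047] [-0.30913517 -1.18352624  0.37553132] [-0.00309405  0.04608467 -0.04585518] [-4.35138820e-03 -4.45032370e+01  2.43782830e+01  5.81685394e+00
  1.67851278e-02 -1.52417870e-04]
[[246.4483192  258.38183382]
 [246.9796892  262.06567972]]
```

View pics/wrist4.png

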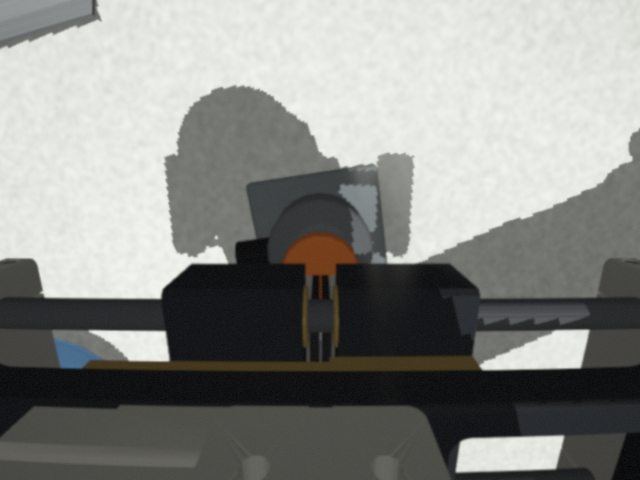

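View pics/scene4.png

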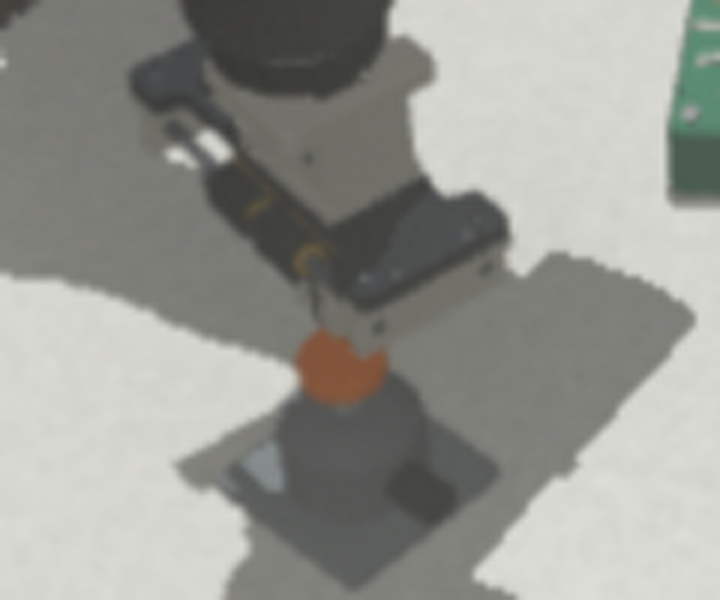

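Run:
```python
from h import *
c=r.capture("scene")
b,m=blobs(c,(3,120,60),(18,255,255),5,(225,240,270,300))
for a,ce,s in b: print("orange",a,ce,s)
print(c["depth"][252:275,247].round(3))
R,_=cv2.Rodrigues(np.array(c["rvec"]));t=np.array(c["tvec"]).ravel()
ys,xs=np.where(m>0)
uv=np.c_[xs,ys].astype(float)
p=cv2.undistortPoints(uv.reshape(-1,1,2),K(c),np.array(c["dist_coeffs"]))[:,0]
d=c["depth"][ys,xs]; ok=d>0
W=(np.c_[p,np.ones(len(p))]*d[:,None]-t)@R
W=W[ok]; print(np.percentile(W,[5,50,95],axis=0))
for y in range(254,270): print(y, W[uv[ok][:,1]==y][:,2].round(3))
for i in range(4): print(r.get_state()["contact_force"])
```

```text
orange 103 [245.90291262 261.15533981] [240 256  14  11]
[1.367 1.375 1.373 1.373 1.416 1.408 1.417 1.412 1.41  1.407 1.4   1.397
 1.392 1.397 1.403 1.423 1.422 1.425 1.426 1.42  1.415 1.414 1.413]
[[ 0.50367398 -0.20117894  0.08887838]
 [ 0.52161972 -0.18899184  0.09192631]
 [ 0.53677053 -0.17608839  0.09704499]]
254 []
255 []
256 [0.096 0.095 0.092]
257 [0.095 0.09  0.091 0.092 0.092 0.091 0.097]
258 [0.091 0.095 0.093 0.092 0.093 0.096 0.089]
259 [0.095 0.092 0.097 0.096 0.094 0.093 0.089 0.091 0.092 0.091 0.092]
260 [0.096 0.093 0.097 0.092 0.094 0.091 0.092 0.09  0.091 0.093 0.093 0.096
 0.097 0.095]
261 [0.094 0.09  0.089 0.092 0.094 0.093 0.091 0.09  0.089 0.092 0.093 0.093
 0.093 0.091]
262 [0.089 0.092 0.091 0.099 0.093 0.09  0.093 0.092 0.1   0.089 0.094 0.09
 0.09 ]
263 [0.09  0.091 0.093 0.091 0.091 0.093 0.093 0.098 0.092 0.091 0.095 0.092]
264 [0.087 0.092 0.093 0.091 0.092 0.093 0.095 0.091 0.092 0.085 0.092]
265 [0.085 0.09  0.095 0.089 0.094 0.09  0.09  0.09  0.085]
266 [0.09  0.089]
267 []
268 []
269 []
[ 0.27663184 -0.01780413  1.5119806 ]
[ 0.27663184 -0.01780413  1.5119806 ]
[ 0.27663184 -0.01780413  1.5119806 ]
[ 0.27663184 -0.01780413  1.5119806 ]
```

The depth shows the plunger is still up at z ≈ 0.092. I'll find where the fingertips really are.

Run:
```python
from h import *
c=r.capture("scene"); print(r.get_state()["tcp_pos"])
R,_=cv2.Rodrigues(np.array(c["rvec"]));t=np.array(c["tvec"]).ravel()
ys,xs=np.mgrid[238:268,228:276]; ys=ys.ravel();xs=xs.ravel()
uv=np.c_[xs,ys].astype(float)
p=cv2.undistortPoints(uv.reshape(-1,1,2),K(c),np.array(c["dist_coeffs"]))[:,0]
d=c["depth"][ys,xs]
W=(np.c_[p,np.ones(len(p))]*d[:,None]-t)@R
W=W.reshape(30,48,3)
for y in range(240,266,1):
  print(y,[ "%d,%d,%d"%tuple((W[y-238,x-228]*1000).round()) for x in range(240,258,3)])
cv2.imwrite("pics/scene5.png",cv2.resize(c["pixels"][238:278,222:282],None,fx=13,fy=13,interpolation=cv2.INTER_NEAREST))
print(proj(c,[[.5155,-.179,.092],[.5155,-.179,.078],[.5155,-.179,.115]]))
```

```text
[ 0.51598993 -0.17920579  0.09195014]
240 ['540,-218,207', '542,-209,201', '566,-223,225', '575,-221,228', '578,-214,224', '588,-213,228']
241 ['537,-216,201', '544,-212,202', '568,-225,224', '576,-223,227', '584,-220,228', '586,-212,223']
242 ['539,-218,200', '543,-211,196', '563,-221,215', '578,-225,226', '584,-221,225', '590,-217,226']
243 ['541,-221,200', '549,-218,202', '576,-235,230', '579,-227,225', '587,-225,227', '594,-221,227']
244 ['543,-223,198', '551,-221,201', '575,-234,224', '582,-230,225', '589,-227,226', '599,-227,231']
245 ['542,-223,195', '554,-224,202', '580,-240,228', '585,-235,227', '590,-229,224', '597,-225,225']
246 ['541,-222,189', '556,-227,201', '580,-240,225', '588,-238,227', '592,-231,224', '598,-227,224']
247 ['509,-191,143', '553,-224,194', '580,-241,223', '590,-241,227', '595,-236,226', '602,-231,226']
248 ['506,-188,136', '521,-192,147', '579,-241,218', '592,-243,226', '597,-238,225', '603,-233,224']
249 ['505,-188,132', '520,-191,142', '569,-231,201', '593,-245,226', '598,-239,223', '600,-231,218']
250 ['502,-185,123', '520,-193,139', '532,-193,146',
[... 883 characters left out ...]
 '524,-178,93', '531,-173,93', '471,-97,-6']
260 ['503,-193,91', '510,-188,90', '517,-183,90', '527,-182,94', '533,-176,92', '479,-106,2']
261 ['508,-198,94', '515,-193,94', '522,-189,94', '529,-184,94', '536,-180,94', '482,-110,2']
262 ['511,-202,95', '519,-198,96', '523,-191,92', '532,-187,94', '537,-181,92', '519,-149,53']
263 ['510,-201,89', '521,-201,95', '529,-197,96', '531,-188,90', '540,-185,93', '523,-154,55']
264 ['510,-202,86', '521,-202,93', '527,-196,91', '533,-191,89', '537,-182,84', '527,-160,59']
265 ['493,-186,58', '524,-205,92', '530,-199,91', '536,-194,90', '523,-168,60', '528,-161,57']
[[246.4483192  258.38183382]
 [246.94448602 261.82177143]
 [245.61951858 252.62653427]]
```

View pics/scene5.png

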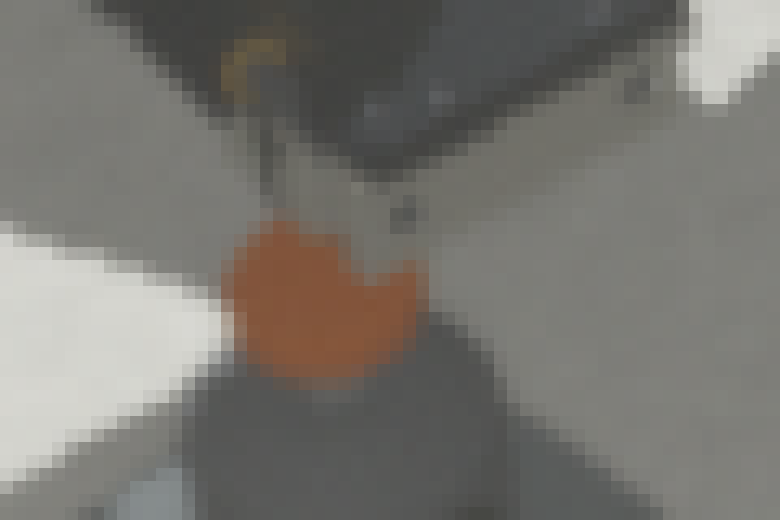

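The fingertips appear to be at z ≈ 0.118–0.12 when closed, about 40 mm above what the nominal offset predicts. I'll descend in small checked steps and take contact from the force.

Call:
{"api": "apply_moves", "payload": {"slide": [[0,0,0.03],[0,0,0.03],[0,0,0.03],[0,0,0.03],[0,0,0]], "turn": [[0,0,0],[0,0,0],[0,0,0],[0,0,0],[0,0,0]], "jaw": [1,1,1,1,1]}}

```text
time_s: 4.3
tcp_pos: [0.5155, -0.1792, 0.0791]
eef_rot: [179.9, -0.0, -107.6]
contact_force: [-0.1, -0.1, -0.3]
gripper_width: 0.0005
```

Run:
```python
from h import *
s=r.get_state();print(s["tcp_pos"],s["contact_force"],s["joints"])
c=r.capture("scene")
b,m=blobs(c,(3,120,60),(18,255,255),5,(225,240,270,300))
for a,ce,s in b: print("orange",a,ce,s)
cv2.imwrite("pics/scene6.png",cv2.resize(c["pixels"][200:290,190:310],None,fx=6,fy=6,interpolation=cv2.INTER_CUBIC))
```

```text
[ 0.5154632  -0.17919573  0.07913719] [-0.06491498 -0.12123023 -0.32613761] [ 1.40211082e+00  1.50346011e+01 -2.49349297e+01 -8.35215568e-03
 -5.00889226e+01 -1.89926428e+01]
orange 66 [244.75757576 262.07575758] [240 257  13  10]
```

View pics/scene6.png

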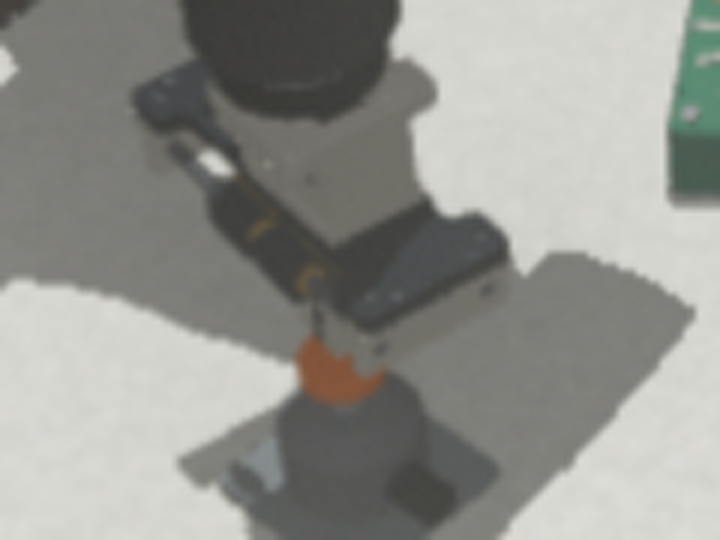

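Call:
{"api": "apply_moves", "payload": {"slide": [[0,0,0.03],[0,0,0.03],[0,0,0.03],[0,0,0]], "turn": [[0,0,0],[0,0,0],[0,0,0],[0,0,0]], "jaw": [1,1,1,1]}}

```text
time_s: 4.75
tcp_pos: [0.5155, -0.1792, 0.0702]
eef_rot: [180.0, -0.0, -107.6]
contact_force: [-0.7, 0.2, -1.0]
gripper_width: 0.0002
```

Call:
{"api": "apply_moves", "payload": {"slide": [[0,0,0.03],[0,0,0.03],[0,0,0]], "turn": [[0,0,0],[0,0,0],[0,0,0]], "jaw": [1,1,1]}}

```text
time_s: 5.05
tcp_pos: [0.5162, -0.1793, 0.0648]
eef_rot: [-180.0, -0.0, -107.6]
contact_force: [-0.6, -0.0, 3.7]
gripper_width: 0.0001
```

Contact: 3.7 N at TCP z = 0.0648, so the tips are 27 mm *above* the reported TCP, a 40 mm tool-offset error I'll carry to the peg. The stop should be near 0.050.

Call:
{"api": "apply_moves", "payload": {"slide": [[0,0,0.03],[0,0,0.03],[0,0,0.03],[0,0,0.03],[0,0,0]], "turn": [[0,0,0],[0,0,0],[0,0,0],[0,0,0],[0,0,0]], "jaw": [1,1,1,1,1]}}

```text
time_s: 5.55
tcp_pos: [0.5162, -0.1793, 0.0533]
eef_rot: [-180.0, -0.0, -107.6]
contact_force: [-1.2, 1.5, 8.7]
gripper_width: 0.0006
```

Call:
{"api": "apply_moves", "payload": {"slide": [[0,0,0.015],[0,0,0.01],[0,0,0]], "turn": [[0,0,0],[0,0,0],[0,0,0]], "jaw": [1,1,1]}}

```text
time_s: 5.85
tcp_pos: [0.5163, -0.1793, 0.0523]
eef_rot: [-179.9, -0.0, -107.5]
contact_force: [-6.6, 3.6, 20.2]
gripper_width: 0.0006
```

It's at 20 N with barely 1 mm of further travel, so it's at the hard stop. Hold briefly, check, then release straight up.

Call:
{"api": "apply_moves", "payload": {"slide": [[0,0,0],[0,0,0],[0,0,0]], "turn": [[0,0,0],[0,0,0],[0,0,0]], "jaw": [1,1,1]}}

```text
time_s: 6.15
tcp_pos: [0.5163, -0.1794, 0.0523]
eef_rot: [-179.9, -0.0, -107.5]
contact_force: [-6.5, 3.9, 20.7]
gripper_width: 0.0006
```

Run:
```python
from h import *
c=r.capture("scene")
b,m=blobs(c,(3,120,60),(18,255,255),5,(225,240,270,300))
for a,ce,s in b: print("orange",a,ce,s)
cv2.imwrite("pics/scene7.png",cv2.resize(c["pixels"][200:290,190:310],None,fx=6,fy=6,interpolation=cv2.INTER_CUBIC))
```

```text
orange 38 [244.18421053 266.68421053] [241 263   9   7]
```

View pics/scene7.png

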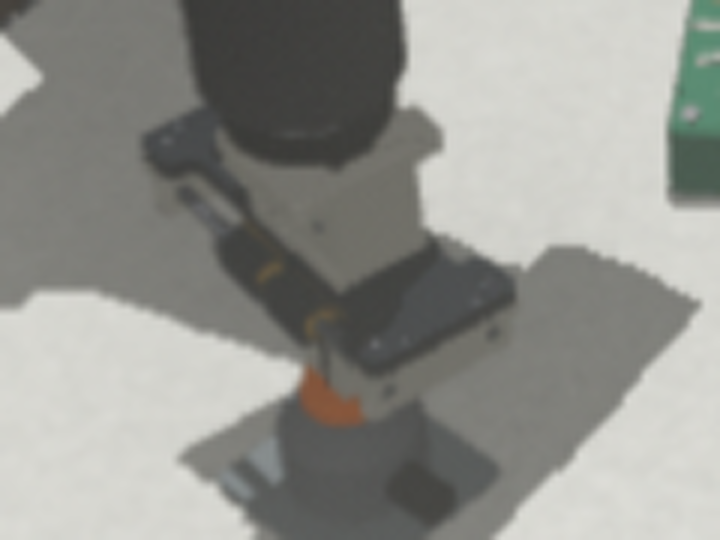

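The plunger's lower edge is at row ~270, against ~266 when up. That matches the 15 mm stroke. Release straight up.

Call:
{"api": "apply_moves", "payload": {"slide": [[0,0,-0.05],[0,0,-0.1],[0,0,-0.15],[0,0,-0.2],[0,0,-0.2],[0,0,-0.2],[0,0,-0.1],[0,0,0]], "turn": [[0,0,0],[0,0,0],[0,0,0],[0,0,0],[0,0,0],[0,0,0],[0,0,0],[0,0,0]], "jaw": [1,1,1,1,1,1,1,1]}}

```text
time_s: 7.0
tcp_pos: [0.5166, -0.1792, 0.1514]
eef_rot: [-179.9, 0.0, -107.6]
contact_force: [0.6, -0.3, -0.2]
gripper_width: 0.0005
```

Run:
```python
from h import *
c=r.capture("scene"); s=r.get_state(); print(s["tcp_pos"],s["eef_rot"])
b,m=blobs(c,(3,120,60),(18,255,255),5,(225,240,270,300))
for a,ce,q in b: print("orange",a,ce,q)
cv2.imwrite("pics/scene8.png",cv2.resize(c["pixels"][190:290,190:310],None,fx=6,fy=6,interpolation=cv2.INTER_CUBIC))
yaw=np.radians(s["eef_rot"][2]); x=np.array([np.cos(yaw),np.sin(yaw)]);y=np.array([np.sin(yaw),-np.cos(yaw)])
peg=np.array([.564,.188])+.05*np.array([np.cos(np.radians(252.5)),np.sin(np.radians(252.5))])
d=peg-s["tcp_pos"][:2]; print(peg,d,d@x,d@y)
```

```text
[ 0.51587912 -0.17910363  0.15019058] [-1.79969106e+02  2.89426378e-02 -1.07599793e+02]
orange 128 [246.515625 260.      ] [240 255  14  11]
[0.54896471 0.14031415] [0.03308559 0.31941778] -0.31447036740760403 0.06504430460932775
```

View pics/scene8.png

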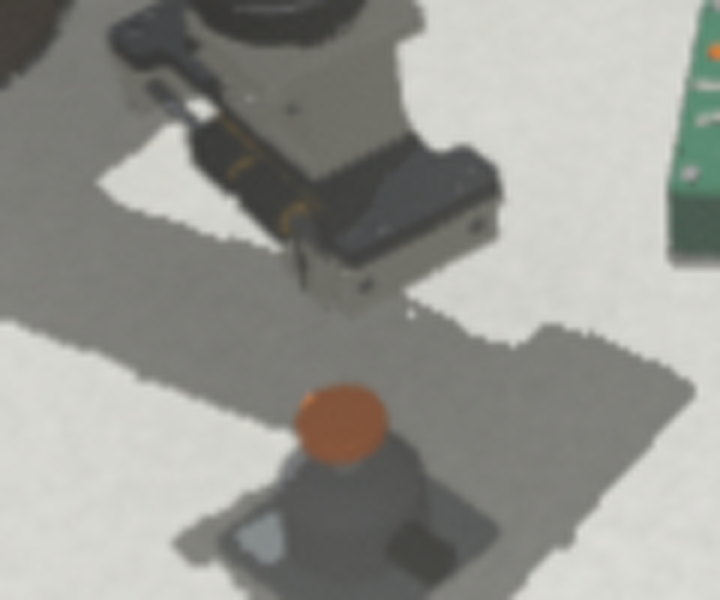

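The plunger has sprung fully back (blob rows 255–266, as at the start). Opening the jaws and moving over towards the dial, staying high, to check the real finger geometry.

Call:
{"api": "apply_moves", "payload": {"slide": [[-0.3,0.06,-0.05],[-0.3,0.06,-0.05],[-0.3,0.06,-0.05],[-0.3,0.06,-0.05],[-0.3,0.06,0],[-0.3,0.06,0],[-0.3,0.06,0],[-0.3,0.06,0]], "turn": [[0,0,0],[0,0,0],[0,0,0],[0,0,0],[0,0,0],[0,0,0],[0,0,0],[0,0,0]], "jaw": [0,0,0,0,0,0,0,0]}}

```text
time_s: 7.85
tcp_pos: [0.5418, 0.0652, 0.1687]
eef_rot: [179.9, -0.1, -107.6]
contact_force: [0.2, 0.2, -0.6]
gripper_width: 0.0587
```

Call:
{"api": "apply_moves", "payload": {"slide": [[-0.3,0.06,0],[-0.2,0.06,0],[-0.15,0.05,0],[0,0,0],[0,0,0]], "turn": [[0,0,0],[0,0,0],[0,0,0],[0,0,0],[0,0,0]], "jaw": [0,0,0,0,0]}}

```text
time_s: 8.35
tcp_pos: [0.5456, 0.1309, 0.1695]
eef_rot: [179.9, -0.1, -107.6]
contact_force: [-0.2, 0.6, -0.0]
gripper_width: 0.0871
```

Run:
```python
from h import *
for n in ("wrist","scene","top"):
  c=r.capture(n); im=c["pixels"]
  if n=="scene": im=cv2.resize(im[130:250,240:400],None,fx=5,fy=5,interpolation=cv2.INTER_CUBIC)
  cv2.imwrite(f"pics/{n}9.png",im); np.savez(f"{n}9.npz",**c)
s=r.get_state(); print(s["tcp_pos"],s["eef_rot"],s["gripper_width"],s["time_s"],s["joints"])
```

```text
[0.54589832 0.13032196 0.17005906] [ 1.79983874e+02 -1.78974948e-02 -1.07638996e+02] 0.08771148106340458 8.5 [ 3.34090630e+01  1.12514825e+01 -1.65088741e+01 -1.45650669e-03
 -6.22636997e+01 -5.10473838e+01]
```

View pics/wrist9.png

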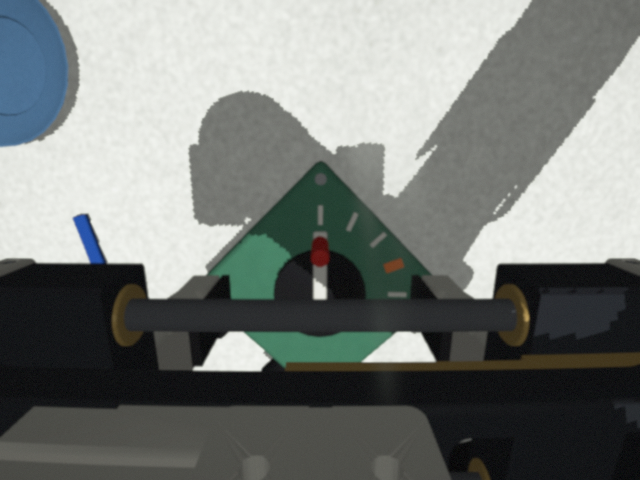

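View pics/scene9.png

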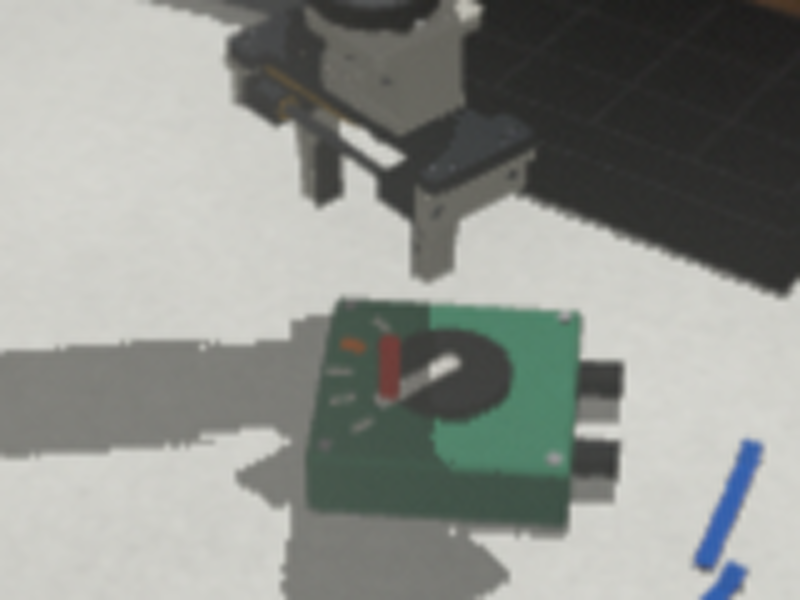

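View pics/top9.png

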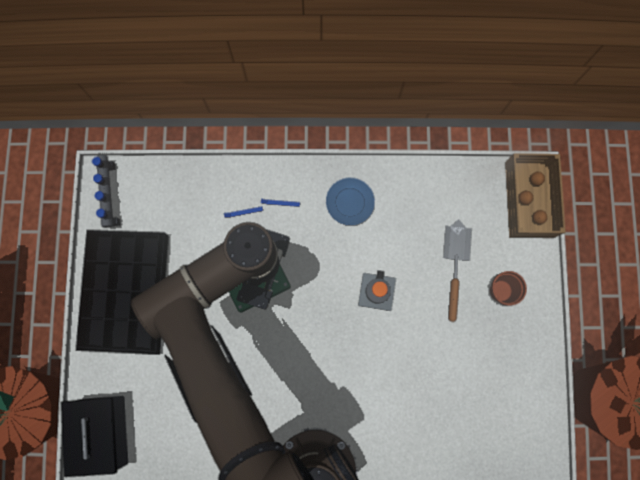

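Run:
```python
from h import *
c=dict(np.load("scene9.npz"))
tips=[[326.4,185],[304.4,170.5]]
for z in (.156,.17,.18,.19,.197,.205):
    P=ray(c,tips,z); print(z,P.round(4).tolist(),P.mean(0).round(4),np.linalg.norm(P[0]-P[1]).round(4))
R,_=cv2.Rodrigues(np.array(c["rvec"]));t=np.array(c["tvec"]).ravel()
def W(x,y):
    p=cv2.undistortPoints(np.array([[[x,y]]],float),K(c),np.array(c["dist_coeffs"]))[0,0]
    return (np.array([p[0],p[1],1])*c["depth"][y,x]-t)@R
for x in (304,306,325,328):
  for y in range(154,190,2): print(x,y,(W(x,y)*1000).round().astype(int).tolist())
```

```text
0.156 [[0.5703, 0.1586, 0.156], [0.4702, 0.1855, 0.156]] [0.5202 0.172  0.156 ] 0.1036
0.17 [[0.5799, 0.1429, 0.17], [0.4813, 0.1695, 0.17]] [0.5306 0.1562 0.17  ] 0.1021
0.18 [[0.5867, 0.1317, 0.18], [0.4892, 0.158, 0.18]] [0.5379 0.1449 0.18  ] 0.101
0.19 [[0.5935, 0.1206, 0.19], [0.4971, 0.1466, 0.19]] [0.5453 0.1336 0.19  ] 0.0999
0.197 [[0.5983, 0.1128, 0.197], [0.5026, 0.1385, 0.197]] [0.5505 0.1256 0.197 ] 0.0991
0.205 [[0.6038, 0.1038, 0.205], [0.5089, 0.1294, 0.205]] [0.5564 0.1166 0.205 ] 0.0983
304 154 [501, 141, 255]
304 156 [525, 106, 277]
304 158 [503, 137, 244]
304 160 [501, 139, 235]
304 162 [502, 138, 228]
304 164 [503, 137, 222]
304 166 [500, 141, 211]
304 168 [500, 141, 204]
304 170 [503, 135, 201]
304 172 [353, 353, 3]
304 174 [359, 343, 1]
304 176 [369, 329, 5]
304 178 [376, 319, 5]
304 180 [382, 310, 4]
304 182 [389, 299, 5]
304 184 [394, 291, 3]
304 186 [398, 286, -1]
304 188 [407, 272, 2]
306 154 [503, 149, 252]
306 156 [533, 104, 281]
306 158 [535, 101, 277]
306 160 [504, 147, 232]
306 162 [506, 143, 227]
306 164 [508, 141, 222]
306 166 [505, 144, 211]
306 16
[... 378 characters left out ...]
05]
325 166 [622, 65, 303]
325 168 [623, 63, 298]
325 170 [621, 67, 288]
325 172 [623, 65, 283]
325 174 [622, 67, 275]
325 176 [620, 69, 265]
325 178 [606, 92, 239]
325 180 [601, 100, 224]
325 182 [600, 102, 216]
325 184 [602, 98, 212]
325 186 [601, 101, 202]
325 188 [471, 312, 3]
328 154 [599, 119, 303]
328 156 [606, 107, 306]
328 158 [612, 98, 307]
328 160 [615, 93, 304]
328 162 [622, 80, 307]
328 164 [625, 77, 304]
328 166 [631, 67, 305]
328 168 [627, 73, 294]
328 170 [629, 70, 289]
328 172 [623, 81, 273]
328 174 [623, 80, 267]
328 176 [608, 106, 238]
328 178 [606, 109, 228]
328 180 [602, 115, 215]
328 182 [604, 112, 211]
328 184 [605, 110, 205]
328 186 [472, 331, 0]
328 188 [478, 320, 1]
```

Depth puts the open fingertips at z ≈ 0.197 with TCP at 0.170. That gives the same 27 mm as the contact, and the xy agrees. The wrist view shows the peg (320,250) centred between the fingers. Descend to tips ≈ 0.074 (TCP z ≈ 0.047).

Call:
{"api": "apply_moves", "payload": {"slide": [[-0.05,0,0.1],[-0.05,0,0.2],[0,0,0.2],[0,0,0.2],[0,0,0.15],[0,0,0.1],[0,0,0.05],[0,0,0]], "turn": [[0,0,0],[0,0,0],[0,0,0],[0,0,0],[0,0,0],[0,0,0],[0,0,0],[0,0,0]], "jaw": [0,0,0,0,0,0,0,0]}}

```text
time_s: 9.3
tcp_pos: [0.5489, 0.1405, 0.0697]
eef_rot: [180.0, -0.0, -107.6]
contact_force: [0.4, -0.3, 0.3]
gripper_width: 0.0877
```

Call:
{"api": "apply_moves", "payload": {"slide": [[0,0,0.1],[0,0,0.08],[0,0,0.03],[0,0,0]], "turn": [[0,0,0],[0,0,0],[0,0,0],[0,0,0]], "jaw": [0,0,0,0]}}

```text
time_s: 9.7
tcp_pos: [0.5487, 0.1405, 0.0487]
eef_rot: [180.0, -0.0, -107.6]
contact_force: [0.3, -0.1, 0.6]
gripper_width: 0.0878
```

Run:
```python
from h import *
for n in ("wrist","scene"):
  c=r.capture(n); im=c["pixels"]
  if n=="scene": im=cv2.resize(im[130:250,240:400],None,fx=5,fy=5,interpolation=cv2.INTER_CUBIC)
  cv2.imwrite(f"pics/{n}10.png",im)
s=r.get_state(); print(s["tcp_pos"],s["eef_rot"],s["gripper_width"],s["time_s"],s["contact_force"])
```

```text
[0.54923    0.14074958 0.04936988] [-1.79992096e+02  1.36941675e-03 -1.07584018e+02] 0.08744528803999879 9.8 [ 0.73435743  0.06402156 -0.00360348]
```

View pics/wrist10.png

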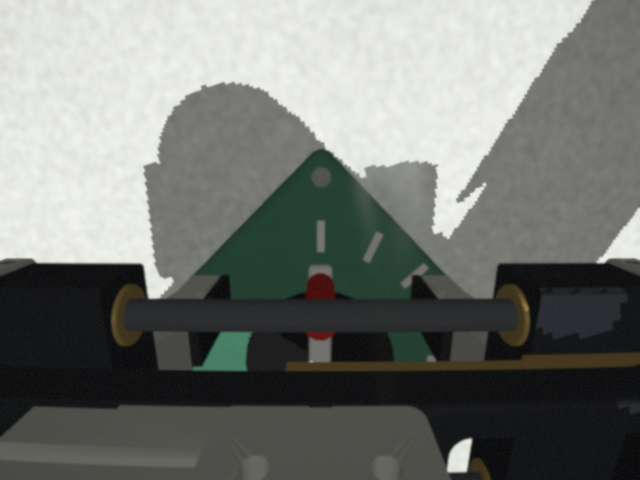

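View pics/scene10.png

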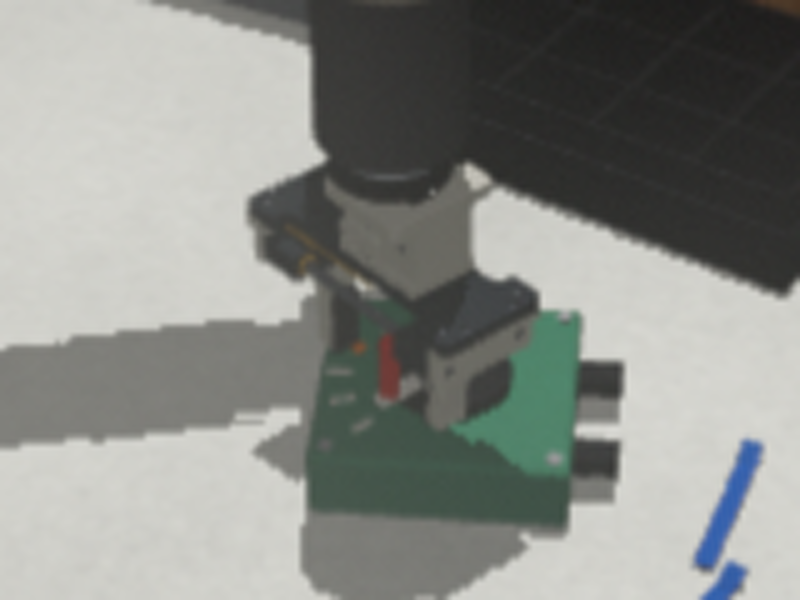

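The peg sits between the pads at (320,305) in the wrist view. Close on it.

Call:
{"api": "apply_moves", "payload": {"slide": [[0,0,0],[0,0,0],[0,0,0],[0,0,0],[0,0,0],[0,0,0],[0,0,0],[0,0,0]], "turn": [[0,0,0],[0,0,0],[0,0,0],[0,0,0],[0,0,0],[0,0,0],[0,0,0],[0,0,0]], "jaw": [1,1,1,1,1,1,1,1], "newtons": 25}}

```text
time_s: 10.6
tcp_pos: [0.5491, 0.1407, 0.0493]
eef_rot: [180.0, 0.0, -107.6]
contact_force: [0.4, -0.5, 0.2]
gripper_width: 0.0293
```

Run:
```python
from h import *
s=r.get_state(); print(s["tcp_pos"],s["eef_rot"],s["gripper_width"],s["time_s"],s["contact_force"])
# per-row arc: tool frame, x radial outward, y = clockwise tangent; each row -> -dθ turn
C=np.array([.564,.188]); p=s["tcp_pos"][:2]; print(p-C,np.linalg.norm(p-C),np.degrees(np.arctan2(*(p-C)[::-1])))
for dth in (3,4,5,6,6.9):
  a=np.radians(dth); print(dth,"slide y",50*np.sin(a),"x",-50*(1-np.cos(a)),"turn units",a/1.5)
```

```text
[0.54907421 0.14069432 0.04926085] [ 1.79998679e+02  3.81274782e-05 -1.07590138e+02] 0.029297211472259346 10.6 [ 0.39619753 -0.54015753  0.18556167]
[-0.01492579 -0.04730568] 0.049604499859467785 -107.51142096533727
3 slide y 2.6167978121471918 x -0.06852326227130834 turn units 0.03490658503988659
4 slide y 3.487823687206265 x -0.12179748700879012 turn units 0.046542113386515455
5 slide y 4.357787137382909 x -0.19026509541272274 turn units 0.05817764173314432
6 slide y 5.226423163382673 x -0.2739052315863355 turn units 0.06981317007977318
6.9 slide y 6.006841941732355 x -0.3621329035277232 turn units 0.08028514559173916
```

Call:
{"api": "apply_moves", "payload": {"slide": [[0,0,0],[0,0,0],[0,0,0],[0,0,0],[0,0,0]], "turn": [[0,0,0],[0,0,0],[0,0,0],[0,0,0],[0,0,0]], "jaw": [1,1,1,1,1]}}

```text
time_s: 11.1
tcp_pos: [0.549, 0.1407, 0.0493]
eef_rot: [180.0, 0.0, -107.6]
contact_force: [-0.6, 0.8, 0.2]
gripper_width: 0.0136
```

The peg is gripped (13.6 mm). Swing clockwise along the arc, 0.075 rad per row.

Call:
{"api": "apply_moves", "payload": {"slide": [[-0.0014,0.0375,0],[-0.0014,0.0375,0],[-0.0014,0.0375,0],[-0.0014,0.0375,0],[-0.0014,0.0375,0],[-0.0014,0.0375,0],[-0.0014,0.0375,0],[-0.0014,0.0375,0]], "turn": [[0,0,0.05],[0,0,0.05],[0,0,0.05],[0,0,0.05],[0,0,0.05],[0,0,0.05],[0,0,0.05],[0,0,0.05]], "jaw": [1,1,1,1,1,1,1,1]}}

```text
time_s: 11.9
tcp_pos: [0.5254, 0.1575, 0.0493]
eef_rot: [-180.0, 0.0, -142.1]
contact_force: [3.9, -2.4, -3.9]
gripper_width: 0.0134
```

```bash
cat > chk.py <<'E'
from h import *
s=r.get_state(); print(s["tcp_pos"],s["eef_rot"],s["gripper_width"],s["time_s"],s["contact_force"])
C=np.array([.564,.188]); p=s["tcp_pos"][:2]; v=p-C; a=np.degrees(np.arctan2(v[1],v[0]))%360
print("radius",np.linalg.norm(v),"dial est",np.radians(252.5-a),"yaw est",np.radians(-107.6-s["eef_rot"][2]))
E
python3 chk.py
```

```text
[0.52539978 0.15745088 0.04928609] [-1.79957388e+02  3.92752665e-02 -1.42139093e+02] 0.013449059347223786 11.9 [ 3.93265592 -2.42480566 -3.93669638]
radius 0.04922626880371622 dial est 0.5958742410042864 yaw est 0.6028208959622534
```

Tracking well at 0.60 rad, with modest forces. On to just short of the third click.

Call:
{"api": "apply_moves", "payload": {"slide": [[-0.0014,0.0375,0],[-0.0014,0.0375,0],[-0.0014,0.0375,0],[-0.0014,0.0375,0],[-0.0014,0.0375,0],[-0.0014,0.0375,0],[-0.0014,0.0375,0],[0,0,0]], "turn": [[0,0,0.05],[0,0,0.05],[0,0,0.05],[0,0,0.05],[0,0,0.05],[0,0,0.05],[0,0,0.05],[0,0,0]], "jaw": [1,1,1,1,1,1,1,1]}}

```text
time_s: 12.7
tcp_pos: [0.5157, 0.1814, 0.0493]
eef_rot: [-180.0, 0.1, -172.2]
contact_force: [5.9, -4.3, -3.6]
gripper_width: 0.0134
```

```bash
python3 chk.py
```

```text
[0.51568159 0.18136351 0.04926181] [-1.79965858e+02  7.61180539e-02 -1.72177737e+02] 0.013373668557157613 12.7 [ 5.8550265  -4.26879803 -3.5947341 ]
radius 0.04877203309941251 dial est 1.1288687278707799 yaw est 1.1270941293996983
```

Call:
{"api": "apply_moves", "payload": {"slide": [[0.003,0.018,0],[0.003,0.018,0],[0,0,0],[0,0,0]], "turn": [[0,0,0.024],[0,0,0.024],[0,0,0],[0,0,0]], "jaw": [1,1,1,1]}}

```text
time_s: 13.1
tcp_pos: [0.5154, 0.1847, 0.0493]
eef_rot: [-180.0, 0.1, -176.2]
contact_force: [9.9, -4.7, -6.3]
gripper_width: 0.0133
```

```bash
python3 chk.py
python3 - <<'E'
from h import *
for n in ("wrist","scene","top"):
  c=r.capture(n); im=c["pixels"]
  if n=="scene": im=cv2.resize(im[150:250,270:380],None,fx=7,fy=6,interpolation=cv2.INTER_CUBIC)
  if n=="top": im=cv2.resize(im[220:330,200:310],None,fx=5,fy=5,interpolation=cv2.INTER_CUBIC)
  cv2.imwrite(f"pics/{n}11.png",im); np.savez(f"{n}11.npz",**c)
E
```

```text
[0.51537676 0.18465586 0.0492794 ] [-1.79977243e+02  1.33362928e-01 -1.76163161e+02] 0.01330459042756676 13.1 [ 9.89375531 -4.73971978 -6.27718221]
radius 0.048738100482693 dial est 1.1966953300904195 yaw est 1.1966529084769228
```

View pics/wrist11.png

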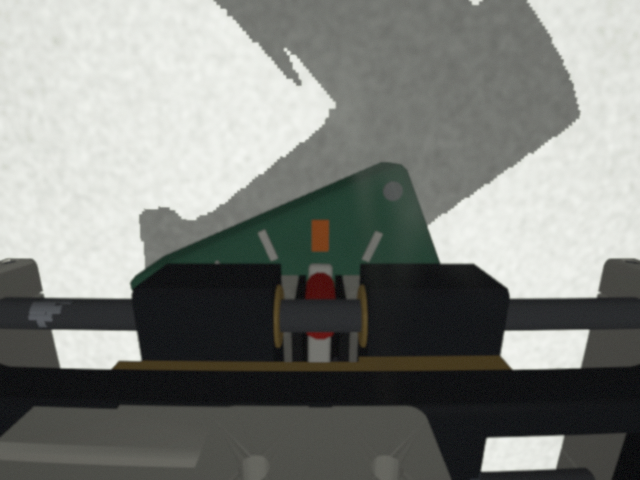

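View pics/scene11.png

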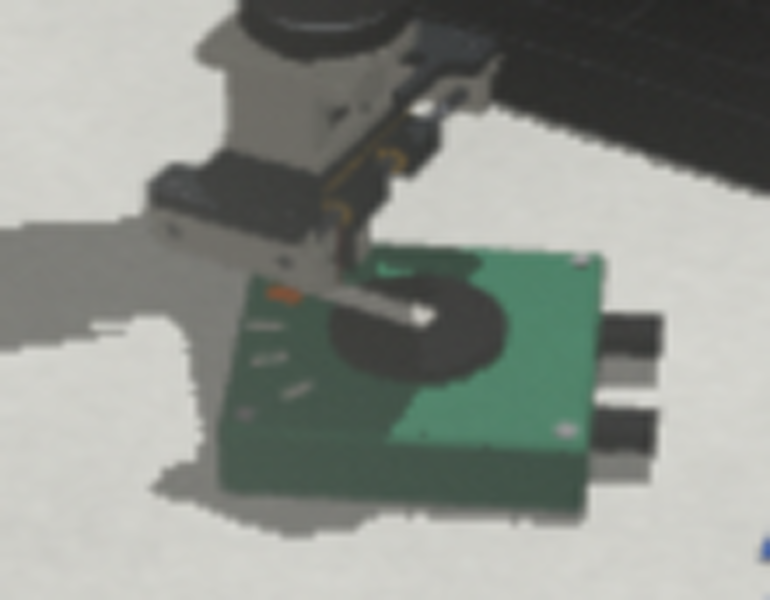

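View pics/top11.png

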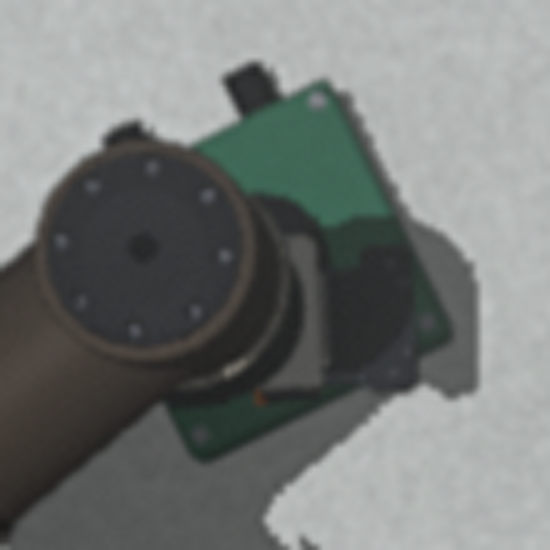

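The wrist view shows the lever and peg (col 320) lined up with the broad orange mark (cols 312–329), and the thin marks symmetric at 267 and 372. I'll relax the radial pull by about 1 mm and measure the alignment numerically.

Call:
{"api": "apply_moves", "payload": {"slide": [[-0.005,0,0],[-0.005,0,0],[0,0,0],[0,0,0],[0,0,0]], "turn": [[0,0,0],[0,0,0],[0,0,0],[0,0,0],[0,0,0]], "jaw": [1,1,1,1,1]}}

```text
time_s: 13.75
tcp_pos: [0.5154, 0.1843, 0.0493]
eef_rot: [-179.9, 0.0, -176.2]
contact_force: [5.2, -5.4, -1.7]
gripper_width: 0.0133
```

```bash
cat > al.py <<'E'
from h import *
c=r.capture("wrist"); im=c["pixels"]
h=cv2.cvtColor(im,cv2.COLOR_BGR2HSV)
b,m=blobs(c,(5,140,80),(16,255,255),30,(200,200,450,262))
ys,xs=np.where(m>0); k=(ys>215)
om=np.c_[xs,ys]
# white marks
w=cv2.inRange(h,np.array((0,0,110)),np.array((180,60,255)));
k=np.zeros_like(w);k[228:262,250:390]=1
n,l,s,ce=cv2.connectedComponentsWithStats(w*k)
print("white",[(s[i,4],ce[i].round(1)) for i in range(1,n) if s[i,4]>40])
# lever end: white around rows 262-275
print("lever cols",[(y,np.where(w[y,290:350]>0)[0].min()+290,np.where(w[y,290:350]>0)[0].max()+290) for y in (266,268,270) if w[y,290:350].any()])
P=ray(c,om,.05); print("orange px",om.mean(0),"world",P.mean(0))
# peg blob
for lo,hi in (((0,140,60),(4,255,255)),((172,140,60),(180,255,255))):
  b,_=blobs(c,lo,hi,40,(280,260,360,350)); print("red",[(a,ce.round(1),ray(c,ce,.1)[0].round(4)) for a,ce,_ in b])
lev=ray(c,[[319.5,266]],.066)[0]; print("lever end",lev)
C=np.array([.564,.188])
for nm,q in (("mark",P.mean(0)),("lever",lev)): 
  v=q[:2]-C; print(nm,np.degrees(np.arctan2(v[1],v[0]))%360,np.linalg.norm(v))
E
python3 chk.py; python3 al.py
```

```text
[0.5153856  0.18432801 0.0492598 ] [-1.79947454e+02  4.43923759e-02 -1.76171312e+02] 0.01333533142869592 13.75 [ 5.19161976 -5.41464545 -1.72194323]
radius 0.04875288055830998 dial est 1.1899738664403632 yaw est 1.1967951600831637
white [(np.int32(149), array([267.8, 244.8])), (np.int32(45), array([376.6, 238.1]))]
lever cols [(268, np.int64(312), np.int64(329)), (270, np.int64(311), np.int64(329))]
orange px [320.13043478 234.91304348] world [0.49317084 0.18215743 0.05      ]
red [(np.int32(563), array([319.9, 286.9]), array([0.5027, 0.1827, 0.1   ])), (np.int32(118), array([320. , 334.3]), array([0.5241, 0.1842, 0.1   ]))]
red []
lever end [0.50528735 0.18266913 0.066     ]
mark 184.715545829797 0.07106972300959773
lever 185.18799829372537 0.058954168650934426
```

The lever is within 0.5° of the orange mark. I'll nudge it 0.4 mm clockwise and confirm it's steady.

Call:
{"api": "apply_moves", "payload": {"slide": [[-0.003,0.004,0],[0,0,0],[0,0,0],[0,0,0],[0,0,0],[0,0,0]], "turn": [[0,0,0],[0,0,0],[0,0,0],[0,0,0],[0,0,0],[0,0,0]], "jaw": [1,1,1,1,1,1]}}

```text
time_s: 14.4
tcp_pos: [0.5154, 0.1845, 0.0492]
eef_rot: [-179.9, 0.0, -176.2]
contact_force: [5.0, -5.4, -2.0]
gripper_width: 0.0133
```

```bash
python3 chk.py; python3 al.py
python3 - <<'E'
from h import *
for n in ("wrist","top"): cv2.imwrite(f"pics/{n}12.png",r.capture(n)["pixels"])
E
```

```text
[0.51538684 0.18453671 0.04923249] [-1.79931231e+02  1.60352236e-02 -1.76177591e+02] 0.013337228894498584 14.4 [ 4.99571522 -5.44563556 -1.95981364]
radius 0.04873636870458745 dial est 1.1942421409746697 yaw est 1.1969047489085762
white [(np.int32(150), array([267.6, 245.1])), (np.int32(94), array([372.9, 244.6]))]
lever cols [(268, np.int64(312), np.int64(329)), (270, np.int64(311), np.int64(329))]
orange px [320.02462121 235.08901515] world [0.49325274 0.18228314 0.05      ]
red [(np.int32(561), array([319.9, 287. ]), array([0.5027, 0.1829, 0.1   ])), (np.int32(119), array([319.7, 334.2]), array([0.5241, 0.1843, 0.1   ]))]
red []
lever end [0.50527418 0.18284893 0.066     ]
mark 184.61985475852947 0.07097786081969779
lever 185.01280584838193 0.05895130089316266
```

Call:
{"api": "apply_moves", "payload": {"slide": [[0,0,0],[0,0,0],[0,0,0],[0,0,0],[0,0,0],[0,0,0],[0,0,0],[0,0,0]], "turn": [[0,0,0],[0,0,0],[0,0,0],[0,0,0],[0,0,0],[0,0,0],[0,0,0],[0,0,0]], "jaw": [1,1,1,1,1,1,1,1]}}

```text
time_s: 15.35
tcp_pos: [0.5154, 0.1845, 0.0492]
eef_rot: [-179.9, 0.0, -176.2]
contact_force: [4.4, -4.8, -1.3]
gripper_width: 0.0134
```

View pics/wrist12.png

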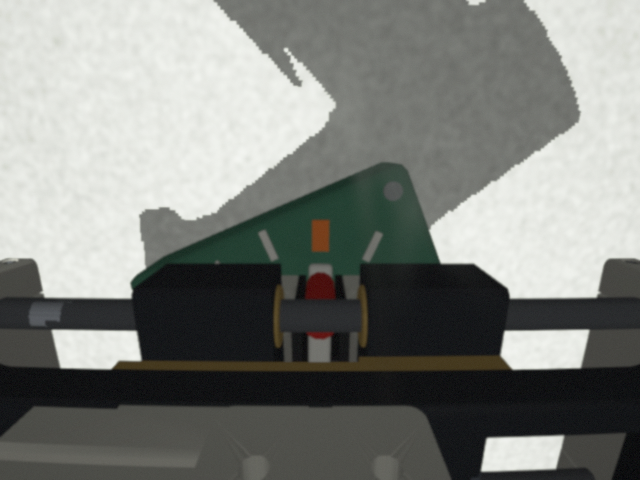

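View pics/top12.png

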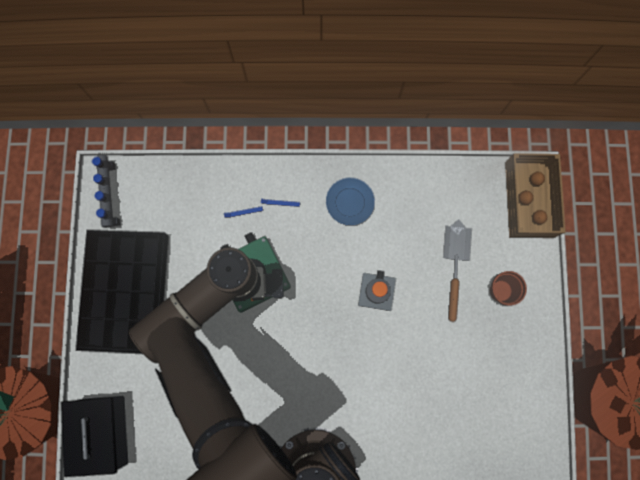

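The lever and peg are on the orange mark and steady for a second, the plunger is up at (380,289), and the bystanders are where they started. Handing in while still holding.

```bash
python3 -c "
from plant import r
print(r.close_job())"
```

```text
the job is handed in; nothing more can be done
None
```

I pushed the primer plunger to its stop and let it spring back. Then I swung the dial clockwise by its peg to the third click and handed the job in at about 15.4 s, still gripping it there.

- **Plunger:** It reached its stop at about 20 N with almost no further travel, and its head had dropped by about the full 15 mm in the picture. After release the scene camera showed it back at its starting height.
- **Dial:** My last readings put it at 1.194–1.197 rad against the 1.2 target. In the wrist view the lever lines up with the broad orange mark to within about 0.4°. It held steady for the last second before hand-in, at about 5 N against the spring and a 25 N grip.
- **Bystanders:** In the last top view they are where they were at the start, judged by eye.
- **What disagreed:** The real fingertips sit 27 mm behind the reported TCP, not 14 mm ahead. I noticed because there was no force where the plunger should have been touched. Depth images and the contact point both confirmed the 40 mm difference, and I corrected for it at the peg.
- **Leftover force:** About 4–5 N of sideways pull towards the dial axis remained at the peg while holding.

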